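# Rest the handpiece on its folding stand

### The job

Ready the folding handpiece stand: push its sprung fork over by the thumb bar until it snaps across to its far stop and stays there by itself. Then set the handpiece down gently on the stand, level, with the barrel in the fixed saddle, the thin neck in the fork and the head beyond the fork. Leave the other things where they are.

Things in the scene. Friction and masses are not known exactly. Their poses are not given: they have to be found in the camera images.
- handpiece_stand: Bench stand for a handpiece, fixed to the worktop: grey base plate 150 x 64 mm, top 9 mm above the worktop. Origin on the worktop under its middle; x along the plate from saddle to fork, z up. Bare coil spring on its +y side, thumb bar on its -y side. The handpiece belongs with its origin at x = -6 (-16 to 3), y = 0, z = 62 mm here and its y axis along this x axis.
- saddle (a point): Middle of the floor of the fixed saddle that carries the barrel: a black rubber trough on a steel post at x = -45, y = 0, z = 62 mm of the stand, 14 mm long, floor 36 mm wide, sides flared outward and 77 mm high.
- fork (a joint): Angle of the folding fork. 0: parked, stem leaning 42 degrees towards the saddle; 1.047 rad: at the far stop, leaning 18 degrees away from the saddle. Its spring is over centre at 0.56 rad: short of that it springs back to 0, past it it snaps to 1.047. Pushing it off the parked stop takes 0.2 N m (6 to 7 N at the thumb bar), falling to nothing at the over-centre point.
- fork_hinge (a point): The fork's hinge, axis along the stand's y, at x = 42, y = 0, z = 26 mm of the stand.
- thumb_bar (a point): Middle of the rubber sleeve of the fork's thumb bar, which runs level along the stand's y, 46 mm from the hinge. Sleeve 11 mm thick, y = -40 to -74 mm of the stand. Parked: x = 11, y = -57, z = 60 mm of the stand; at the far stop: x = 56, z = 70. It rises as it swings: follow its arc, as a finger pushed along level rubs and can jam. The base plate's edge is at y = -32 mm.
- fork_seat (a point): Point in the fork's V (80 degrees between the two black prongs, 7 mm thick, 36 mm mouth) where the middle of the handpiece's neck comes to lie; it turns with the fork. Fully over it is at x = 57.5, y = 0, z = 74 mm of the stand; the prong tips then reach 88 mm height.
- handpiece: White dental handpiece, gold ring near its tail, loose, about 0.16 kg, 180 mm long. Origin: middle of its length, at its underside; y from tail to head, z up. Barrel y = -54 to 50 mm, 28 mm wide, 29 mm high (grip it across x, near y = 0); thin neck, 12 mm thick, y = 50 to 78 mm, its middle 10 to 14 mm above the underside; small head at y = 84 mm, 12 mm thick.
- handpiece_neck (a point): Middle of the handpiece's thin neck: x = 0, y = 64, z = 12 mm of the handpiece.
- jaw_model: Bystander: pink jaw model with white teeth, 63 x 76 x 22 mm; origin under its middle.
- bur_block: Bystander: blue bur box with a grey lid, 45 x 85 x 41 mm; origin under its middle.
- marker: Bystander: white felt pen with a black cap, 17 x 135 x 16 mm, lying; origin under its middle.
- wax_carver: Bystander: thin steel hand instrument, 177 mm long, 8 mm thick, lying; origin under its middle.
- wax_sticks: Bystander: two pink wax blocks one on the other, 36 x 77 x 19 mm; origin under their middle.
- mixing_pad: Bystander: white paper pad, 100 x 75 x 10 mm; origin under its middle.

How it is judged:
On the way:
1. the fork stands upright against its far stop, the handpiece not yet on the stand (value of joint fork above 0.98 rad and horizontal distance between handpiece and handpiece_stand above 0.1 m), for 0.2 s.
At the end, for the whole second after the job is handed in: the fork is over at its far stop (0.98 rad or more); the handpiece lies at rest on the stand, level, barrel in the saddle, neck in the fork (20 mm), head beyond it, within 7 mm of the stand's middle line, 58 to 66 mm up and in line to 0.12 rad (value of joint fork above 0.98 rad and x of handpiece in the frame of handpiece_stand between -0.021 and 0.008 m and y of handpiece in the frame of handpiece_stand between -0.007 and 0.007 m and z of handpiece in the frame of handpiece_stand between 0.058 and 0.066 m and distance between handpiece_neck and fork_seat below 0.02 m and angle between the y axis of handpiece and the x axis of handpiece_stand, either way round below 0.12 rad and linear speed of handpiece below 0.02 m/s); the robot touches nothing.
It fails at once if the handpiece is let fall (out of the fingers and moving faster than 0.5 m/s, a fall of over 12 mm) (linear speed of handpiece above 0.5 m/s and contact force between the fingers and handpiece below 0.1 N).
It fails at once if the handpiece is rammed into the stand (more than 70 N between them) (contact force between handpiece and handpiece_stand above 70 N).
It fails at once if another thing on the worktop is pushed more than 30 mm (distance of any of jaw_model, bur_block, marker, wax_carver, wax_sticks, mixing_pad from where it was at the start of the episode above 0.03 m).
It also fails if it takes over 58 s, if anything falls off the work surface, if the arm or the gripper's body presses on something with over 40 N, if the wrist force passes 120 N, or if a joint passes its speed limit or range.

### The arm

A 6-joint arm with a two-finger parallel gripper is mounted at the origin on a cart in front of the work surface, level with it; the furniture and walls round the work are solid. World frame = base frame: x ahead of the robot, y to its left, z up, the work surface at z = 0. Lengths are in m, angles in rad, forces in N, time in s.
With the tool pointing down it reaches from about 0.35 to 0.975 m from the base axis. Payload 17.4 kg.
Tool frame: the origin (TCP) lies on the centre line of the jaws, within the pads' length; the fingertips stand 25 mm ahead of it and the grasp point (between the pads) lies 6 mm ahead of it; z points along the fingers, y is the line along which they close (so a half turn about z gives the same grasp; the last joint's range is limited). The gripper opens to 85 mm and grips with 20 to 120 N. Pads are 22 mm wide; open, the fingers measure 114 mm over their backs; the gripper's body (76 mm by 85 mm) begins 54 mm behind the grasp point. The pads swing forward as they close: fully open they stand 13 mm farther back than shut.
Start: joints at [1.274, 0.116, 1.442, -0, 1.584, -0.038], TCP at [0.173, 0.653, 0.256] pointing down, gripper open.
Joint ranges: [-2.83, 2.83], [-0.83, 2.19], [0.07, 2.5], [-1.14, 4.28], [0.01, 3], [-2.97, 2.97]. Speed limits (rad/s): [1.89, 1.89, 2.22, 3.14, 3.14, 3.14].

### API

Orientations are given as a 3x3 rotation matrix whose columns are the frame's x, y, z axes.
In Python, from cell import env, imaging, ticket, finder gives the robot as it stands.
- The arm moves only by the tool arm_command, never from a script. Its argument "steps" is a list of rows, each a list of 5 numbers: the opening, from 0 (shut) to 1 (fully open), then the shift along the tool's x, y, z in m, then the turn about the tool's z in rad. In form: [[grip, tx, ty, tz, spin], ...]. A call has exactly 8 rows; each row is the pose to reach, as a shift and turn from the pose commanded when the call began, along the tool's axes at that moment; what a row does not reach only later rows make up. A row lasts 1/10 s, in which the tool goes at most 50 mm and 8.59 degrees, less where a joint would pass 70% of its speed; a pose out of reach is approached as far as the arm can. A call with a gripper value outside its range is refused whole. The fingers move at their own pace and stop on an object; "force" is the grip in N (left out, the last holds). Time passes only in rows, so rows that repeat a pose let the fingers close, or fill a call up. It gives the time, the measured TCP pose, the force, the opening and the grip force at its end, in the units of the state.
- env.get_obs(): the state, without advancing time (a new reading comes with each control period).
- imaging.get_image(name): name is "side" or "top"; returns the picture (384x512x3 uint8, blue, green, red); there is no depth.
- imaging.get_calibration(name): a dict with "fx", "fy", "cx", "cy" (pixels), "cam_to_world" (4x4, takes a point from camera to world coordinates). Camera axes: x right, y up, looking along -z (the intrinsics and any distortion apply to the point x, -y, -z); pixel columns grow to the right and rows downward; lengths in m; the calibration is good to about 2 mm. A picture is of the moment at which its call begins. get_calibration takes no time and is no camera call.
- ticket.job_done(): hands the job in; it is judged then, once.
Trained networks look in the newest picture that a camera, given by its name, has taken for a name from the list of things; names that differ only in an ending like _2 or _b are one class to them, and where a whole thing is asked for, a point or a joint stands for the part that bears it (a point fixed in the world has none). Each returns a list of dicts, best first, with "conf" (0 to 1); they miss things now and then, are a little off and sometimes report something else, mostly with a low value. They report only what shows in the picture. A call takes as long as a camera call.
- finder.regions_of(camera, thing): "mask" (384x512 bool, what is visible of it).
- finder.tip_of(camera, thing): "position" ([x, y, z] in m, in the coordinates of the camera as it stood for that picture, good to about 4 mm: a listed point, or the origin of a listed thing).
The state is a dict: "time": time; "joint_pos": joint angles; "joint_vel": joint speeds; "tau": joint torques, N m; "eef_pos": TCP position; "tool_rot": TCP orientation; "wrist_force": force on the tool from outside, world axes, zero at the start; "torque": the same for the moment, N m; "finger_gap": finger opening in m; "grip_force": force on a finger pad.
Only numpy, scipy, OpenCV 4.12 (cv2) and the standard library are available. Lean on these libraries where they do the work, as an engineer would, in place of code of your own. Each camera call takes 0.05 s, during which the arm holds its last target. There are 200 camera calls.

## Working session

There is one attempt and no reset: what is moved stays moved. The work goes in short steps, Python scripts to look and compute and a tool call to move; the robot and the scene stay as the last step left them, time stands still between calls to the robot, and variables do not carry over. Pictures are saved under pics/ and viewed, at most 10 in all, crops included, and the job is handed in when it is done.

Besides the shell and the picture viewer there is one more tool, called after "Request:" as a command line: name --pt "numbers of a row" for each row, then --argument value for the rest. arm_command: Moves the arm, as the interface text tells. Its arguments: {"type":"object","properties":{"steps":{"type":"array","items":{"type":"array","items":{"type":"number"}}},"force":{"type":"number"}},"required":["steps"]}

```bash
mkdir -p pics
cat > h.py <<'E'
import numpy as np, cv2
from cell import env, imaging, ticket, finder
def W(cam,p):
    return (imaging.get_calibration(cam)["cam_to_world"]@np.r_[p,1])[:3]
E
python3 - <<'E'
from h import *
np.set_printoptions(precision=4,suppress=True)
for c in ("top","side"):
    im=imaging.get_image(c); cv2.imwrite(f"pics/{c}0.png",im)
    k=imaging.get_calibration(c); print(c,k["fx"],k["cx"],k["cy"],np.array(k["cam_to_world"]).tolist())
    for t in ["handpiece_stand","saddle","fork_hinge","thumb_bar","fork_seat","handpiece","handpiece_neck","jaw_model","bur_block","marker","wax_carver","wax_sticks","mixing_pad"]:
        for r in finder.tip_of(c,t)[:2]: print(t,round(r["conf"],2),W(c,r["position"]))
o=env.get_obs(); print(o)
E
```

```text
top 416.12598015320566 250.26537159413402 191.32223821496777 [[0.0009312363100609959, 0.995083400263591, -0.09903615157499182, 0.4211288088693757], [-0.9999791025694948, 0.000293060964220733, -0.006458214891046689, -0.013688150760401816], [-0.006397438803342377, 0.09904009609810155, 0.9950628784863982, 1.1279460970870443], [0.0, 0.0, 0.0, 1.0]]
handpiece_stand 0.7 [ 0.53   -0.0813 -0.003 ]
saddle 0.72 [ 0.5396 -0.0391  0.0611]
fork_hinge 0.85 [ 0.5234 -0.1243  0.023 ]
thumb_bar 0.65 [ 0.4764 -0.0775  0.0587]
thumb_bar 0.28 [0.4648 0.119  0.0085]
fork_seat 0.64 [ 0.4419  0.1843 -0.0057]
fork_seat 0.6 [ 0.5345 -0.0852  0.0631]
handpiece 0.61 [ 0.4435  0.1828 -0.0068]
handpiece 0.61 [0.4111 0.056  0.0042]
handpiece_neck 0.77 [0.4617 0.1197 0.0118]
jaw_model 0.55 [0.4102 0.0566 0.0013]
bur_block 0.57 [ 0.6431  0.1301 -0.0061]
marker 0.65 [ 0.6941 -0.0128 -0.0004]
wax_carver 0.64 [ 0.576   0.229  -0.0016]
wax_sticks 0.57 [ 0.4327 -0.1977 -0.0002]
wax_sticks 0.39 [ 0.4432  0.1832 -0.0055]
mixing_pad 0.55 [ 0.539  -0.2848 -0.0037]
side 395.3196586848523 255.9947125846982 189.96547797282895 
[... 826 characters left out ...]
0.5746 0.228  0.0036]
wax_sticks 0.8 [ 0.4265 -0.2005  0.    ]
mixing_pad 0.75 [ 0.5409 -0.2849  0.0031]
mixing_pad 0.2 [ 0.6904 -0.0098  0.0021]
{'time': 1.4, 'joint_pos': array([ 1.2742,  0.116 ,  1.4416, -0.    ,  1.584 , -0.0378]), 'joint_vel': array([-0.0017, -0.0001, -0.0006,  0.0015,  0.0029, -0.0003]), 'tau': array([  0.0028, -73.1717, -63.2658,  -0.0001,   0.0004,   0.    ]), 'eef_pos': array([0.1727, 0.6525, 0.2563]), 'tool_rot': array([[-0.9667,  0.2559,  0.    ],
       [ 0.2559,  0.9667,  0.    ],
       [-0.    ,  0.    , -1.    ]]), 'wrist_force': array([ 0.4921, -0.3234, -0.4115]), 'torque': array([0.0075, 0.0107, 0.0131]), 'grip_force': 0.0, 'finger_gap': 0.0853758632818458}
```

View pics/top0.png

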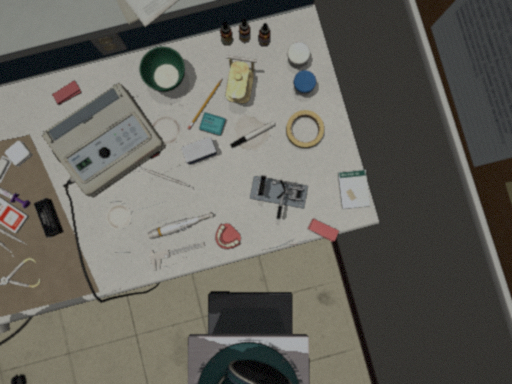

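View pics/side0.png

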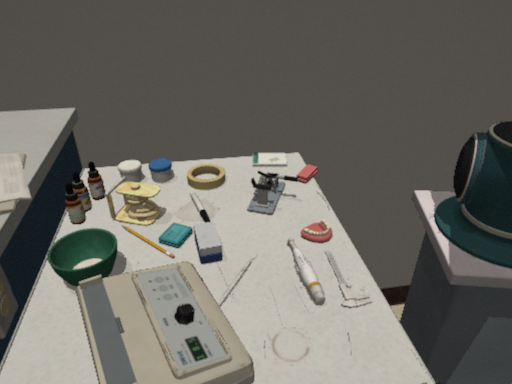

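Top view: the stand is at (279,191) with its thumb bar at (281,211). The handpiece lies at (182,225), head towards (213,214), and the jaw model is at (228,236). The side view agrees with this. The finders' low-confidence duplicates are false (fork_seat on the handpiece, for example). Next I'll refine the stand and handpiece poses with a rigid fit and an overlay.

```bash
cat >> h.py <<'E'
np.set_printoptions(precision=4,suppress=True)
def fit(model,meas):
    a=np.array(model);b=np.array(meas);am=a.mean(0);bm=b.mean(0);A=a-am;B=b-bm
    th=np.arctan2((A[:,0]*B[:,1]-A[:,1]*B[:,0]).sum(),(A*B).sum())
    R=np.array([[np.cos(th),-np.sin(th)],[np.sin(th),np.cos(th)]])
    t=bm-R@am; return t,th,R,b-(a@R.T+t)
def measure(pts,near,n=3,cams=("top","side"),rad=0.06):
    mo=[];me=[]
    for c in cams:
        for i in range(n):
            imaging.get_image(c)
            for k,v in pts.items():
                q=[W(c,r["position"]) for r in finder.tip_of(c,k)]
                q=[p for p in q if np.hypot(*(p[:2]-near[k]))<rad]
                if q: mo.append(v);me.append(q[0][:2])
    return fit(mo,me)
def proj(c,P):
    k=imaging.get_calibration(c);p=np.linalg.inv(k["cam_to_world"])@np.r_[P,1]
    return k["cx"]+k["fx"]*p[0]/-p[2],k["cy"]+k["fy"]*-p[1]/-p[2]
E
python3 - <<'E'
from h import *
S=dict(handpiece_stand=(0,0),saddle=(-.045,0),fork_hinge=(.042,0),thumb_bar=(.011,-.057),fork_seat=(.0083,0))
NS=dict(handpiece_stand=(.533,-.08),saddle=(.537,-.039),fork_hinge=(.523,-.122),thumb_bar=(.475,-.077),fork_seat=(.533,-.087))
t,th,R,e=measure(S,NS,2,rad=.03); print("stand",t,th,e.std(0))
H=dict(handpiece=(0,0),handpiece_neck=(0,.064))
t2,th2,R2,e2=measure(H,dict(handpiece=(.445,.184),handpiece_neck=(.461,.119)),2,rad=.03); print("hp",t2,th2,e2.std(0))
for c in ("top","side"):
    im=cv2.resize(imaging.get_image(c),None,fx=4,fy=4,interpolation=cv2.INTER_CUBIC)
    def poly(pts,z,R,t,col):
        q=np.array([proj(c,np.r_[R@np.array(p)+t,z]) for p in pts])*4+2
        cv2.polylines(im,[np.int32(q)],True,col,1)
    poly([(-.075,-.032),(.075,-.032),(.075,.032),(-.075,.032)],.009,R,t,(0,255,0))
    poly([(.011,-.04),(.011,-.074)],.060,R,t,(0,0,255))
    poly([(-.014,-.054),(.014,-.054),(.014,.05),(-.014,.05)],.0145,R2,t2,(0,255,0))
    poly([(0,-.09),(0,.09)],.0145,R2,t2,(0,0,255))
    x,y=[int(4*v) for v in proj(c,np.r_[(t+t2)/2,.02])]
    cv2.imwrite(f"pics/{c}1.png",im[max(y-250,0):y+250,max(x-390,0):x+390])
print(env.get_obs()["time"])
E
```

```text
stand [ 0.5315 -0.0805] -1.772011091433639 [0.0021 0.0031]
hp [0.4423 0.1822] -2.8381945534728263 [0.0015 0.0025]
3.3
```

View pics/top1.png

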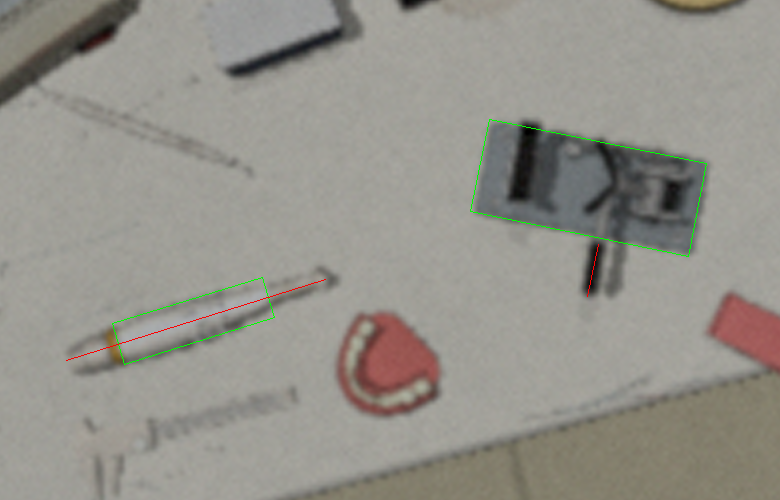

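View pics/side1.png

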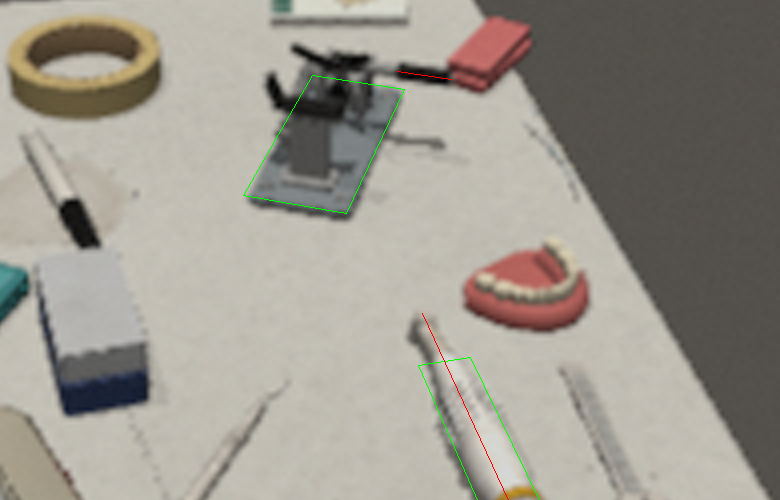

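The overlays fit the stand well. The handpiece is good to a few mm, and I'll re-check it at close range. Now I'll move towards the push start, with the gripper shut.

Request:
arm_command --pt "0 -0.477 -0.6 0 -0.058" --pt "0 -0.477 -0.6 0 -0.058" --pt "0 -0.477 -0.6 0 -0.058" --pt "0 -0.477 -0.6 0 -0.058" --pt "0 -0.477 -0.6 0 -0.058" --pt "0 -0.477 -0.6 0 -0.058" --pt "0 -0.477 -0.6 0 -0.058" --pt "0 -0.477 -0.6 0 -0.058" --force 30

```text
time: 4.1
eef_pos: [0.3334, 0.2843, 0.2565]
tool_rot: [[-0.98, 0.199, 0.001], [0.199, 0.98, 0.0], [-0.001, 0.001, -1.0]]
wrist_force: [1.2, 0.3, 0.2]
finger_gap: 0.0001
grip_force: 0.0
```

```bash
cat >> h.py <<'E'
ST=np.array([.5315,-.0805]); TH=-1.772
RS=np.array([[np.cos(TH),-np.sin(TH)],[np.sin(TH),np.cos(TH)]])
def go(goal,yang=None):
    "shift in tool axes to world goal; yang: wanted world angle of tool y (mod pi)"
    o=env.get_obs();R=o["tool_rot"];d=R.T@(np.array(goal)-o["eef_pos"])
    s=0
    if yang is not None:
        a=np.arctan2(R[1,1],R[0,1]);s=-((yang-a+np.pi/2)%np.pi-np.pi/2)
    print("t",o["time"],"eef",o["eef_pos"],"shift",d,"spin",s,"tilt",R[2],"F",o["wrist_force"],"gap",o["finger_gap"])
def st(x,y,z): return np.r_[RS@np.array([x,y])+ST,z]
E
python3 -c "
from h import *
go(st(-.021,-.057,.256),TH)"
```

```text
t 4.1 eef [0.3334 0.2843 0.2565] shift [-0.2097 -0.2971  0.0005] spin 0.0009548543108515162 tilt [-0.0007  0.0006 -1.    ] F [1.2281 0.287  0.218 ] gap 0.0001463234969780999
```

Request:
arm_command --pt "0 -0.21 -0.297 0.06 0" --pt "0 -0.21 -0.297 0.06 0" --pt "0 -0.21 -0.297 0.06 0" --pt "0 -0.21 -0.297 0.06 0" --pt "0 -0.21 -0.297 0.06 0" --pt "0 -0.21 -0.297 0.06 0" --pt "0 -0.21 -0.297 0.06 0" --pt "0 -0.21 -0.297 0.06 0"

```text
time: 4.9
eef_pos: [0.4803, -0.0502, 0.1954]
tool_rot: [[-0.979, 0.202, -0.001], [0.202, 0.979, -0.0], [0.001, -0.001, -1.0]]
wrist_force: [-1.0, 0.4, -0.9]
finger_gap: -0.0
grip_force: 0.0
```

```bash
python3 -c "
from h import *
go(st(-.021,-.057,.072),TH)"
```

```text
t 4.9 eef [ 0.4803 -0.0502  0.1954] shift [0.0007 0.0016 0.1234] spin -0.002439511942808892 tilt [ 0.0007 -0.0006 -1.    ] F [-1.02    0.4258 -0.8595] gap -3.861671777400613e-05
```

Request:
arm_command --pt "0 0 0.002 0.04 0" --pt "0 0 0.002 0.08 0" --pt "0 0 0.002 0.1 0" --pt "0 0 0.002 0.11 0" --pt "0 0 0.002 0.12 0" --pt "0 0 0.002 0.123 0" --pt "0 0 0.002 0.123 0" --pt "0 0 0.002 0.123 0"

```text
time: 5.7
eef_pos: [0.4807, -0.0448, 0.0743]
tool_rot: [[-0.98, 0.199, 0.001], [0.199, 0.98, -0.0], [-0.001, 0.0, -1.0]]
wrist_force: [-0.8, 0.5, -0.2]
finger_gap: 0.0
grip_force: 0.0
```

Run:
```python
from h import *
go(st(-.021,-.057,.072),TH)
im=imaging.get_image("side");print(proj("side",st(0,-.03,.06)))
x,y=map(int,proj("side",st(0,-.03,.06)))
cv2.imwrite("pics/s2.png",cv2.resize(im[y-60:y+60,x-80:x+80],None,fx=5,fy=5,interpolation=cv2.INTER_CUBIC))
```

```text
t 5.7 eef [ 0.4807 -0.0448  0.0743] shift [ 0.0001 -0.0038  0.0023] spin 0.0005527556790489996 tilt [-0.0014  0.0001 -1.    ] F [-0.7583  0.4884 -0.2185] gap 3.234633586340572e-05
(np.float64(278.7993699812953), np.float64(178.82948108023172))
```

View pics/s2.png

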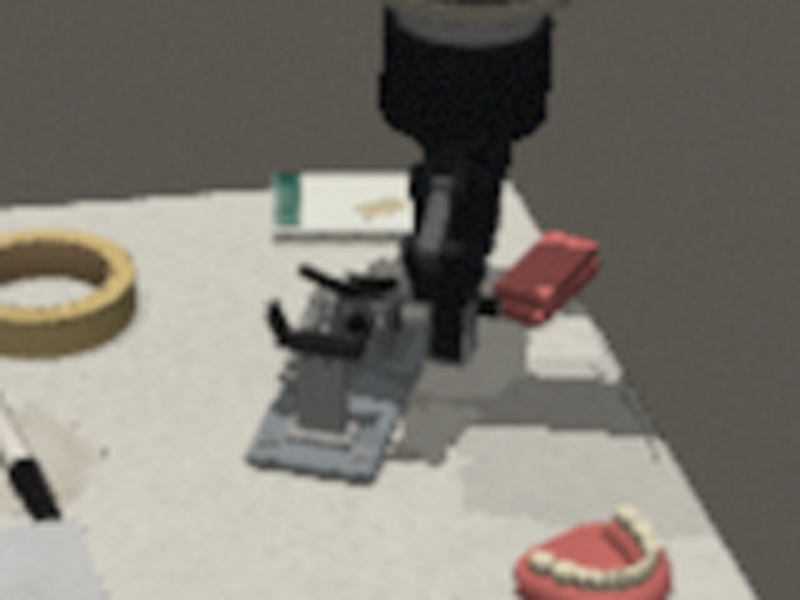

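The side view shows the shut finger at (450,340). It is on the saddle side of the thumb bar, whose end shows at (490,305), and nothing is touching. Now I'll push along the arc.

Request:
arm_command --pt "0 0 -0.008 0 0" --pt "0 0 -0.014 0 0" --pt "0 0 -0.018 -0.003 0" --pt "0 0 -0.023 -0.006 0" --pt "0 0 -0.027 -0.008 0" --pt "0 0 -0.03 -0.009 0" --pt "0 0 -0.034 -0.01 0" --pt "0 0 -0.034 -0.01 0"

```text
time: 6.55
eef_pos: [0.4738, -0.0787, 0.0844]
tool_rot: [[-0.98, 0.2, 0.002], [0.2, 0.98, -0.0], [-0.002, 0.0, -1.0]]
wrist_force: [1.3, 1.2, 2.7]
finger_gap: -0.0003
grip_force: 1.2
```

Run:
```python
from h import *
go(st(.030,-.057,.084),TH)
for c in ("side","top"):
    imaging.get_image(c)
    for t in ("thumb_bar","fork_seat"):
        for r in finder.tip_of(c,t)[:2]:
            p=W(c,r["position"]); print(c,t,round(r["conf"],2),RS.T@(p[:2]-ST),p[2])
```

```text
t 6.55 eef [ 0.4738 -0.0787  0.0844] shift [ 0.0001 -0.0203  0.0004] spin -1.254280512075212e-05 tilt [-0.0016  0.0003 -1.    ] F [1.2619 1.1637 2.6781] gap -0.00029310386259050213
side thumb_bar 0.71 [ 0.0264 -0.056 ] 0.07105497574694031
side fork_seat 0.57 [0.0287 0.0026] 0.07570080814984703
```

Request:
arm_command --pt "0 0 -0.005 -0.001 0" --pt "0 0 -0.01 -0.001 0" --pt "0 0 -0.014 -0.001 0" --pt "0 0 -0.018 -0.001 0" --pt "0 0 -0.021 0 0" --pt "0 0 -0.021 0 0" --pt "0 0 -0.005 0 0" --pt "0 0 0.005 -0.03 0"

```text
time: 7.65
eef_pos: [0.4728, -0.0725, 0.1103]
tool_rot: [[-0.98, 0.2, -0.006], [0.2, 0.98, 0.001], [0.006, 0.0, -1.0]]
wrist_force: [0.5, -0.6, 0.0]
finger_gap: -0.0
grip_force: 0.0
```

Run:
```python
from h import *
go(st(0,-.057,.25),TH)
for c in ("side","top"):
    imaging.get_image(c)
    for t in ("thumb_bar","fork_seat"):
        for r in finder.tip_of(c,t)[:2]:
            p=W(c,r["position"]); print(c,t,round(r["conf"],2),RS.T@(p[:2]-ST),p[2])
```

```text
t 7.65 eef [ 0.4728 -0.0725  0.1103] shift [-0.0013  0.0039 -0.1398] spin -0.00013041838999150457 tilt [ 0.0058  0.0002 -1.    ] F [ 0.506  -0.573   0.0429] gap -1.1172145312119035e-06
side thumb_bar 0.77 [ 0.051  -0.0574] 0.06817070555931926
side thumb_bar 0.4 [-0.0036  0.0005] 0.001761809303250872
side fork_seat 0.59 [0.0565 0.0031] 0.0718556944042742
```

The fork has snapped over: the bar is at x≈51–56 and the seat at 56.5. On to the handpiece.

Request:
arm_command --pt "0 0 0.01 -0.05 0" --pt "0 0 0.05 -0.1 0" --pt "0 0 0.1 -0.11 0" --pt "0.75 0 0.15 -0.11 0" --pt "0.75 0 0.19 -0.11 0" --pt "0.75 0 0.19 -0.11 0" --pt "0.75 0 0.19 -0.11 0" --pt "0.75 0 0.19 -0.11 0"

```text
time: 8.75
eef_pos: [0.5121, 0.1121, 0.2226]
tool_rot: [[-0.98, 0.2, -0.001], [0.2, 0.98, -0.0], [0.001, -0.001, -1.0]]
wrist_force: [-0.3, -0.1, 0.0]
finger_gap: 0.0643
grip_force: 0.0
```

Run:
```python
from h import *
print(env.get_obs()["joint_pos"])
t2,th2,R2,e2=measure(dict(handpiece=(0,0),handpiece_neck=(0,.064)),dict(handpiece=(.445,.184),handpiece_neck=(.461,.119)),3,rad=.03); print("hp",t2,th2,e2.std(0))
im=imaging.get_image("top")
m=[r for r in finder.regions_of("top","handpiece")]
for r in m[:3]:
    k=r["mask"].astype(np.uint8); ys,xs=np.nonzero(k); print(r["conf"],k.sum(),xs.mean(),ys.mean())
    pc=cv2.PCACompute(np.float32(np.c_[xs,ys]),None)[1][0]
    s=(np.c_[xs,ys]-[xs.mean(),ys.mean()])@pc; print(pc,s.min(),s.max(),[np.r_[xs.mean(),ys.mean()]+pc*v for v in(s.min(),s.max())])
print([proj("top",np.r_[R2@np.array(p)+t2,.0145]) for p in((0,-.09),(0,.09))])
x,y=190,220
for p in((0,-.09),(0,.09)): pass
cv2.imwrite("pics/t3.png",cv2.resize(im[150:260,140:330],None,fx=4,fy=4,interpolation=cv2.INTER_CUBIC))
go(np.r_[t2,.15],th2)
```

```text
[ 0.167  -0.205   1.8064 -0.0003  1.5413 -1.2025]
hp [0.4444 0.182 ] -2.859365713432294 [0.0013 0.0015]
0.67 248 297.7056451612903 199.53225806451613
[-0.0718  0.9974] -16.01588649359802 22.60401550623318 [array([298.8555, 183.5577]), array([296.0827, 222.0779])]
0.56 461 178.64859002169197 225.26030368763557
[ 0.9474 -0.3201] -23.62723655853251 29.19662122573873 [array([156.2646, 232.8237]), array([206.3088, 215.914 ])]
[(np.float64(147.14986916061252), np.float64(233.32352109961505)), (np.float64(212.1323674082061), np.float64(214.5546350194094))]
t 9.75 eef [0.5123 0.113  0.2233] shift [0.0803 0.054  0.0733] spin 1.0878167226346633 tilt [ 0. -0. -1.] F [0.1517 0.1889 0.0959] gap 0.06426701489049552
```

View pics/t3.png

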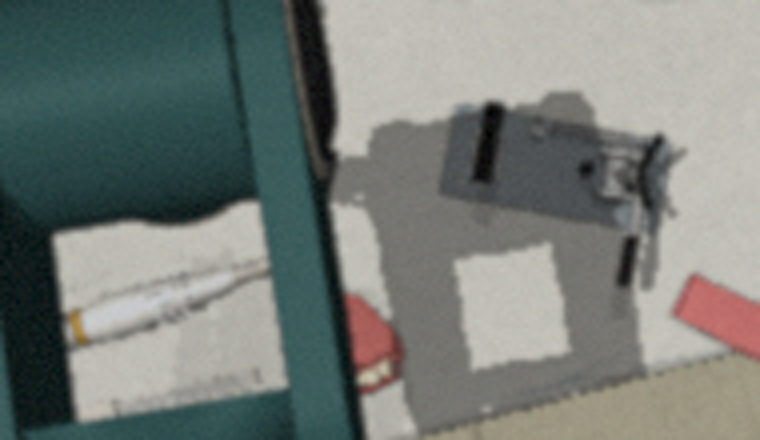

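The fork is now standing over at the far end of the stand (crop (655,175)), with its bar at (627,260). The handpiece lies undisturbed, its ring at crop (75,325). Moving over it.

Request:
arm_command --pt "0.75 0.08 0.054 0.08 1.07" --pt "0.75 0.08 0.054 0.08 1.07" --pt "0.75 0.08 0.054 0.08 1.07" --pt "0.75 0.08 0.054 0.08 1.07" --pt "0.75 0.08 0.054 0.08 1.07" --pt "0.75 0.08 0.054 0.08 1.07" --pt "0.75 0.08 0.054 0.08 1.07" --pt "0.75 0.08 0.054 0.08 1.07"

```text
time: 10.55
eef_pos: [0.4447, 0.1819, 0.1433]
tool_rot: [[-0.292, 0.956, 0.0], [0.956, 0.292, 0.0], [0.0, 0.0, -1.0]]
wrist_force: [-0.3, 0.1, -0.8]
finger_gap: 0.0643
grip_force: 0.0
```

Run:
```python
from h import *
t2,th2,R2,e2=measure(dict(handpiece=(0,0),handpiece_neck=(0,.064)),dict(handpiece=(.445,.184),handpiece_neck=(.461,.119)),2,cams=("side",),rad=.03); print("hp",t2,th2,e2.std(0))
im=imaging.get_image("side");x,y=map(int,proj("side",[.445,.18,.05]))
cv2.imwrite("pics/s4.png",cv2.resize(im[y-70:y+60,x-80:x+80],None,fx=4.5,fy=4.5,interpolation=cv2.INTER_CUBIC))
go([.4445,.181,.026],.30)
```

```text
hp [0.4425 0.1807] -2.842977658280349 [0.0012 0.0016]
t 10.9 eef [0.4447 0.1818 0.1433] shift [-0.0007 -0.0004  0.1173] spin 0.001689591616601538 tilt [-0. -0. -1.] F [-0.0088 -0.0566 -0.1212] gap 0.06416103115500749
```

View pics/s4.png

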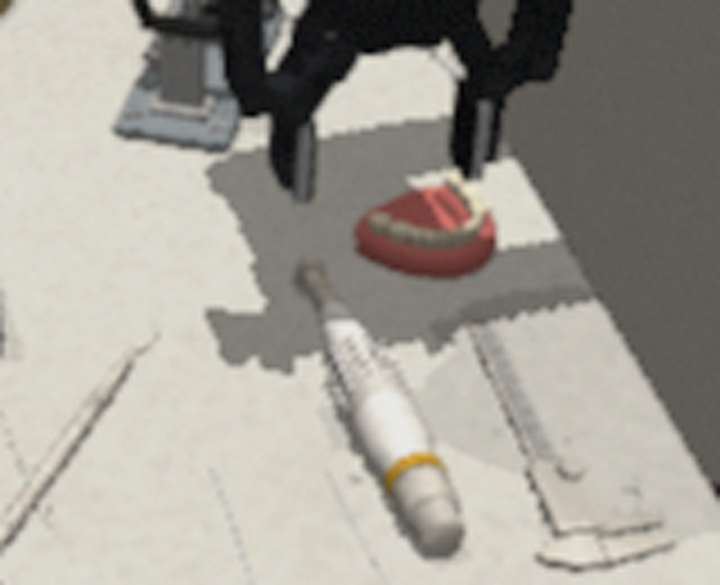

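The fingers straddle the barrel and the calliper on the right lies well clear. Descending and gripping.

Request:
arm_command --pt "0.75 0 0 0.045 0" --pt "0.75 0 0 0.08 0" --pt "0.75 0 0 0.1 0" --pt "0.75 0 0 0.11 0" --pt "0.75 0 0 0.114 0" --pt "0.75 0 0 0.116 0" --pt "0.6 0 0 0.116 0" --pt "0.5 0 0 0.116 0" --force 40

```text
time: 11.7
eef_pos: [0.4452, 0.182, 0.0283]
tool_rot: [[-0.296, 0.955, 0.001], [0.955, 0.296, 0.0], [0.0, 0.001, -1.0]]
wrist_force: [-0.5, 0.2, 0.0]
finger_gap: 0.0428
grip_force: 0.0
```

Request:
arm_command --pt "0.4 0 0 0 0" --pt "0.3 0 0 0 0" --pt "0.2 0 0 0 0" --pt "0.1 0 0 0 0" --pt "0.1 0 0 0 0" --pt "0.1 0 0 0 0" --pt "0.1 0 0 0 0" --pt "0.1 0 0 0 0" --force 40

```text
time: 12.5
eef_pos: [0.445, 0.1819, 0.028]
tool_rot: [[-0.296, 0.955, 0.001], [0.955, 0.296, 0.0], [0.0, 0.001, -1.0]]
wrist_force: [-1.8, -0.4, 6.7]
finger_gap: 0.0286
grip_force: 40.5
```

Request:
arm_command --pt "0.1 0 0 -0.01 0" --pt "0.1 0 0 -0.03 0" --pt "0.1 0 0 -0.06 0" --pt "0.1 0 0 -0.1 0" --pt "0.1 0 0 -0.14 0" --pt "0.1 0 0 -0.16 0" --pt "0.1 0 0 -0.16 0" --pt "0.1 0 0 -0.16 0"

```text
time: 13.3
eef_pos: [0.4445, 0.1818, 0.187]
tool_rot: [[-0.296, 0.955, 0.0], [0.955, 0.296, 0.0], [0.0, 0.0, -1.0]]
wrist_force: [0.5, -0.0, -2.2]
finger_gap: 0.028
grip_force: 39.8
```

Run:
```python
from h import *
o=env.get_obs();R=o["tool_rot"];print(o["grip_force"],o["torque"])
for i in range(3):
  for c in ("side","top"):
    imaging.get_image(c)
    for t in ("handpiece","handpiece_neck"):
        for r in finder.tip_of(c,t)[:1]:
            p=W(c,r["position"]); print(c,t,round(r["conf"],2),p,R.T@(p-o["eef_pos"]))
go(st(-.006,0,.188),TH+np.pi/2)
```

```text
39.80716645717621 [-0.0311  0.0771  0.0007]
side handpiece 0.97 [0.4425 0.1822 0.1549] [ 0.001  -0.0017  0.0322]
side handpiece_neck 0.7 [0.4638 0.1207 0.1704] [-0.0641  0.0004  0.0167]
top handpiece_neck 0.56 [0.4608 0.1212 0.1679] [-0.0627 -0.0023  0.0191]
side handpiece 0.87 [0.4452 0.1805 0.1579] [-0.0014  0.0003  0.0292]
side handpiece_neck 0.67 [0.4619 0.1172 0.1685] [-0.0668 -0.0024  0.0186]
top handpiece_neck 0.53 [0.4631 0.1181 0.1712] [-0.0664 -0.001   0.0158]
side handpiece_neck 0.79 [0.4642 0.1186 0.1696] [-0.0662  0.0002  0.0174]
top handpiece_neck 0.61 [0.463  0.1183 0.1674] [-0.0661 -0.001   0.0196]
t 14.2 eef [0.4447 0.1818 0.1873] shift [-0.271   0.0083 -0.0007] spin 0.5011836546022606 tilt [ 0.      0.0001 -1.    ] F [ 0.1256  0.328  -0.5654] gap 0.028292374862653697
```

The grip is level and centred: the origin lies under the TCP and the underside is about 29.5 mm below it. Carrying it over the stand.

Request:
arm_command --pt "0.1 -0.03 0.001 0 0.06" --pt "0.1 -0.07 0.002 0 0.13" --pt "0.1 -0.11 0.003 0 0.2" --pt "0.1 -0.15 0.005 0 0.28" --pt "0.1 -0.19 0.006 0 0.36" --pt "0.1 -0.23 0.007 0 0.43" --pt "0.1 -0.26 0.008 0 0.48" --pt "0.1 -0.271 0.008 0 0.5"

```text
time: 15.0
eef_pos: [0.5329, -0.0771, 0.1871]
tool_rot: [[0.203, 0.979, -0.0], [0.979, -0.203, -0.0], [-0.0, -0.0, -1.0]]
wrist_force: [-0.5, -0.2, -2.5]
finger_gap: 0.0282
grip_force: 39.8
```

Request:
arm_command --pt "0.1 0 0 0.02 0" --pt "0.1 0 0 0.03 0" --pt "0.1 0 0 0.04 0" --pt "0.1 0 0 0.04 0" --pt "0.1 0 0 0.04 0" --pt "0.1 0 0 0.04 0" --pt "0.1 0 0 0.04 0" --pt "0.1 0 0 0.04 0"

```text
time: 15.8
eef_pos: [0.5326, -0.0747, 0.1477]
tool_rot: [[0.199, 0.98, 0.001], [0.98, -0.199, -0.0], [0.0, 0.001, -1.0]]
wrist_force: [-0.1, 1.0, -1.3]
finger_gap: 0.0284
grip_force: 39.7
```

Run:
```python
from h import *
go(st(-.006,0,.0935),TH+np.pi/2)
for i in range(3):
  for c in ("side","top"):
    im=imaging.get_image(c)
    for t in ("handpiece","handpiece_neck","fork_seat","saddle"):
        for r in finder.tip_of(c,t)[:1]:
            p=W(c,r["position"]); print(c,t,round(r["conf"],2),np.r_[RS.T@(p[:2]-ST),p[2]])
im=imaging.get_image("side");x,y=map(int,proj("side",st(0,0,.08)))
cv2.imwrite("pics/s5.png",cv2.resize(im[y-60:y+60,x-80:x+80],None,fx=5,fy=5,interpolation=cv2.INTER_CUBIC))
```

```text
t 15.8 eef [ 0.5326 -0.0747  0.1477] shift [0.0001 0.0001 0.0542] spin 0.0013260466681486172 tilt [ 0.      0.0006 -1.    ] F [-0.0923  1.0109 -1.3151] gap 0.028365581110784722
side handpiece 0.67 [0.1951 0.0488 0.0009]
side handpiece_neck 0.84 [0.0588 0.0016 0.1321]
side fork_seat 0.69 [0.0563 0.0004 0.0707]
side saddle 0.66 [-0.043  -0.001   0.0656]
top fork_seat 0.41 [0.0571 0.0054 0.0726]
top saddle 0.91 [-0.041  -0.0025  0.0609]
side handpiece 0.53 [-0.0066  0.0007  0.1176]
side handpiece_neck 0.69 [ 0.0603 -0.002   0.1339]
side fork_seat 0.62 [0.056  0.0014 0.0725]
side saddle 0.6 [-0.0456 -0.0016  0.0653]
top handpiece 0.74 [-0.1127 -0.1487  0.0021]
top fork_seat 0.54 [0.0562 0.0033 0.0721]
top saddle 0.76 [-0.0424 -0.003   0.0599]
side handpiece 0.52 [-0.0062 -0.0013  0.1181]
side handpiece_neck 0.87 [ 0.0615 -0.0004  0.1301]
side fork_seat 0.77 [0.0592 0.0036 0.0742]
side saddle 0.75 [-0.0423 -0.0016  0.063 ]
top handpiece 0.35 [-0.11   -0.1459 -0.0022]
top handpiece_neck 0.57 [-0.3095 -0.0136 -0.0012]
top fork_seat 0.62 [0.0558 0.0055 0.0761]
top saddle 0.79 [-0.0405 -0.0007  0.0623]
```

View pics/s5.png

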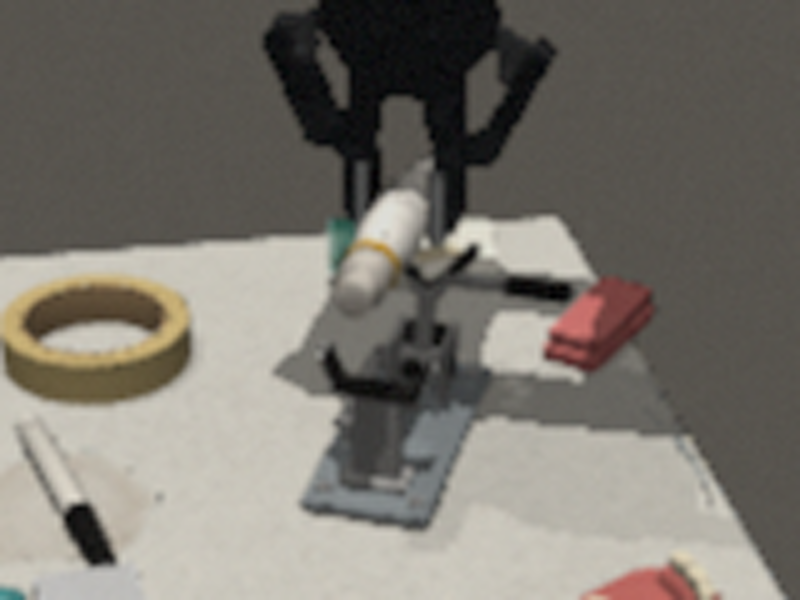

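The view shows the handpiece level over the stand, pointing along it, with the fork open at (440,260) and the saddle at (375,380). The finders agree within about 3 mm. Lowering.

Request:
arm_command --pt "0.1 0 0 0.015 -0.015" --pt "0.1 0 0 0.028 -0.015" --pt "0.1 0 0 0.036 -0.015" --pt "0.1 0 0 0.042 -0.015" --pt "0.1 0 0 0.046 -0.015" --pt "0.1 0 0 0.049 -0.015" --pt "0.1 0 0 0.05 -0.015" --pt "0.1 0 0 0.05 -0.015"

```text
time: 18.15
eef_pos: [0.5325, -0.0747, 0.0974]
tool_rot: [[0.184, 0.983, 0.0], [0.983, -0.184, -0.0], [0.0, 0.0, -1.0]]
wrist_force: [-0.4, -0.2, -1.2]
finger_gap: 0.0283
grip_force: 39.7
```

Request:
arm_command --pt "0.1 0 0 0.001 0" --pt "0.1 0 0 0.002 0" --pt "0.1 0 0 0.002 0" --pt "0.1 0 0 0.003 0" --pt "0.1 0 0 0.003 0" --pt "0.1 0 0 0.004 0" --pt "0.1 0 0 0.004 0" --pt "0.1 0 0 0.004 0"

```text
time: 18.95
eef_pos: [0.5324, -0.0747, 0.0933]
tool_rot: [[0.184, 0.983, -0.0], [0.983, -0.184, 0.0], [-0.0, -0.0, -1.0]]
wrist_force: [-0.4, -0.4, -2.0]
finger_gap: 0.0281
grip_force: 39.7
```

Request:
arm_command --pt "0.1 0 0 0.001 0" --pt "0.1 0 0 0.001 0" --pt "0.1 0 0 0.002 0" --pt "0.1 0 0 0.002 0" --pt "0.1 0 0 0.002 0" --pt "0.1 0 0 0.002 0" --pt "0.1 0 0 0.002 0" --pt "0.1 0 0 0.002 0"

```text
time: 19.75
eef_pos: [0.5324, -0.0747, 0.0913]
tool_rot: [[0.184, 0.983, 0.0], [0.983, -0.184, -0.0], [-0.0, 0.0, -1.0]]
wrist_force: [0.7, 0.2, -2.6]
finger_gap: 0.0281
grip_force: 39.7
```

Request:
arm_command --pt "0.1 0 0 0.001 0" --pt "0.1 0 0 0.001 0" --pt "0.1 0 0 0.001 0" --pt "0.1 0 0 0.002 0" --pt "0.1 0 0 0.002 0" --pt "0.1 0 0 0.002 0" --pt "0.1 0 0 0.002 0" --pt "0.1 0 0 0.002 0"

```text
time: 20.55
eef_pos: [0.5325, -0.0748, 0.0898]
tool_rot: [[0.184, 0.983, 0.0], [0.983, -0.184, -0.0], [-0.0, 0.0, -1.0]]
wrist_force: [-3.7, 0.1, 4.5]
finger_gap: 0.0284
grip_force: 40.8
```

Run:
```python
from h import *
o=env.get_obs();print(o["wrist_force"],o["torque"],o["eef_pos"])
for i in range(3):
  for c in ("side","top"):
    im=imaging.get_image(c)
    for t in ("handpiece","handpiece_neck","fork_seat"):
        for r in finder.tip_of(c,t)[:1]:
            p=W(c,r["position"]); print(c,t,round(r["conf"],2),np.r_[RS.T@(p[:2]-ST),p[2]])
```

```text
[-3.7034  0.0787  4.4794] [0.1361 0.5888 0.1261] [ 0.5325 -0.0748  0.0898]
side handpiece 0.54 [-0.0058 -0.0028  0.0568]
side handpiece_neck 0.54 [0.0581 0.0032 0.0719]
side fork_seat 0.56 [0.057  0.0055 0.0736]
top handpiece_neck 0.69 [-0.3096 -0.0155  0.0029]
top fork_seat 0.47 [-0.2269  0.065  -0.0038]
side handpiece 0.66 [ 0.0529 -0.0559  0.0722]
side handpiece_neck 0.77 [0.0609 0.0017 0.0736]
side fork_seat 0.53 [0.0559 0.0037 0.0715]
top handpiece 0.32 [-0.3089 -0.0161 -0.0016]
side handpiece 0.81 [-0.0073 -0.0027  0.06  ]
side handpiece_neck 0.69 [ 0.0596 -0.0011  0.0727]
side fork_seat 0.39 [ 0.0559 -0.0005  0.0752]
top handpiece 0.49 [-0.0413 -0.0033  0.058 ]
top fork_seat 0.73 [-0.3122 -0.0141 -0.0023]
```

Contact felt (about 6 N of support) at the expected height. Releasing gently.

Request:
arm_command --pt "0.33 0 0 0 0" --pt "0.35 0 0 0 0" --pt "0.37 0 0 0 0" --pt "0.4 0 0 0 0" --pt "0.45 0 0 0 0" --pt "0.5 0 0 0 0" --pt "0.6 0 0 0 0" --pt "0.7 0 0 0 0" --force 20

```text
time: 22.55
eef_pos: [0.5324, -0.0747, 0.0893]
tool_rot: [[0.184, 0.983, -0.0], [0.983, -0.184, -0.0], [-0.0, -0.0, -1.0]]
wrist_force: [-0.2, -0.5, -0.3]
finger_gap: 0.06
grip_force: 0.0
```

Run:
```python
from h import *
o=env.get_obs();print(o["wrist_force"],o["torque"],o["eef_pos"],o["finger_gap"])
for i in range(2):
    im=imaging.get_image("side")
    for t in ("handpiece","handpiece_neck","fork_seat"):
        for r in finder.tip_of("side",t)[:1]:
            p=W("side",r["position"]); print(t,round(r["conf"],2),np.r_[RS.T@(p[:2]-ST),p[2]])
x,y=map(int,proj("side",st(0,0,.08)))
cv2.imwrite("pics/s6.png",cv2.resize(im[y-60:y+60,x-80:x+80],None,fx=5,fy=5,interpolation=cv2.INTER_CUBIC))
```

```text
[-0.2079 -0.5239 -0.3221] [ 0.028  -0.0205  0.0288] [ 0.5324 -0.0747  0.0893] 0.06003560428773612
handpiece 0.86 [-0.0106  0.0017  0.0595]
handpiece_neck 0.89 [0.0624 0.0008 0.0724]
fork_seat 0.52 [0.0549 0.0015 0.0748]
handpiece 0.84 [-0.0072 -0.0003  0.0611]
handpiece_neck 0.75 [0.0615 0.0009 0.0728]
fork_seat 0.55 [0.0563 0.0003 0.0765]
```

View pics/s6.png

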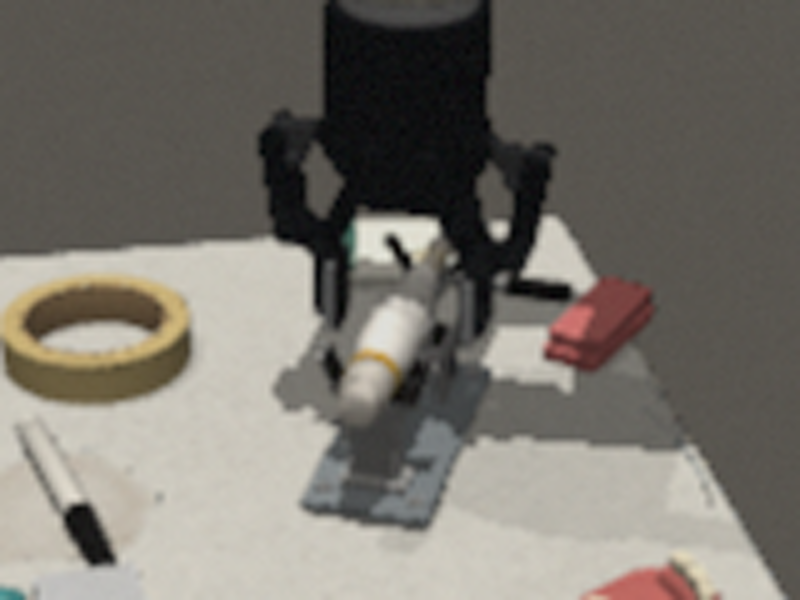

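The handpiece rests in the saddle at (375,390) and the fork at (430,260), centred, with the fingers clear on both sides. Withdrawing straight up.

Request:
arm_command --pt "0.7 0 0 -0.015 0" --pt "0.7 0 0 -0.04 0" --pt "0.7 0 0 -0.08 0" --pt "0.7 0 0 -0.12 0" --pt "0.7 0 0 -0.15 0" --pt "0.7 0 0 -0.15 0" --pt "0.7 0 0 -0.15 0" --pt "0.7 0 0 -0.15 0"

```text
time: 23.75
eef_pos: [0.5321, -0.0747, 0.2386]
tool_rot: [[0.184, 0.983, -0.001], [0.983, -0.184, 0.0], [0.0, -0.001, -1.0]]
wrist_force: [0.2, -0.1, -0.6]
finger_gap: 0.0595
grip_force: 0.0
```

Run:
```python
from h import *
ok=0
for i in range(3):
    imaging.get_image("side")
    for t in ("handpiece","handpiece_neck","fork_seat","thumb_bar"):
        for r in finder.tip_of("side",t)[:1]:
            p=W("side",r["position"]); q=np.r_[RS.T@(p[:2]-ST),p[2]]; print(t,round(r["conf"],2),q)
            if t=="handpiece" and abs(q[0]+.006)<.012 and abs(q[1])<.006 and abs(q[2]-.062)<.007: ok+=1
if ok>=2: print(ticket.job_done())
```

```text
handpiece 0.66 [-0.008  -0.0029  0.0586]
handpiece_neck 0.78 [0.0591 0.0005 0.0693]
fork_seat 0.47 [0.0553 0.0029 0.0752]
thumb_bar 0.72 [ 0.0552 -0.0563  0.0721]
handpiece 0.6 [-0.005   0.0013  0.0606]
handpiece_neck 0.75 [0.0603 0.0004 0.0722]
fork_seat 0.49 [0.0552 0.0029 0.0747]
thumb_bar 0.47 [ 0.0536 -0.059   0.073 ]
handpiece 0.82 [-0.0045 -0.0015  0.059 ]
handpiece_neck 0.88 [0.0587 0.001  0.0722]
fork_seat 0.62 [0.0576 0.0031 0.0745]
thumb_bar 0.67 [ 0.0547 -0.0558  0.0714]
the job is handed in; nothing more can be done
None
```

The job is handed in, though no verdict came back: the fork is over at its far stop, the handpiece rests level and centred in saddle and fork by the last camera readings (its height reads 59–61 mm against the 58 mm lower limit), and the arm is clear.

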